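# Read an implant generator with the hooded wand

### The arm

A 6-joint arm with a two-finger parallel gripper is mounted at the origin on the work surface. World frame = base frame: x ahead of the robot, y to its left, z up, the work surface at z = 0. Lengths are in m, angles in degrees, forces in N, time in s.
With the tool pointing down it reaches from about 0.35 to 0.775 m from the base axis. Payload 7.3 kg.
Tool frame: the origin (TCP) lies at the very end of the fingers, on their centre line; the grasp point (between the pads) lies r.tcp_to_grasp behind it (r.tcp_to_grasp is the distance from the TCP to the grasp point, in m); x points along the fingers, y is the direction in which the jaws open and shut, and the axes are right-handed (so a half turn about x gives the same grasp; the last joint's range is limited). The gripper opens to 92 mm and grips with 3 to 60 N. Pads are 19 mm wide; open, the fingers measure 130 mm over their backs; the gripper's body (75 mm by 190 mm) begins 47 mm behind the grasp point.
Start: joints at [-75.86, 19.595, 87.324, -0, 73.075, -8.365], TCP at [0.201, -0.485, 0.227] pointing down, gripper open.
Joint ranges: [-145.02, 145.02], [-44.19, 115.74], [2.07, 154.8], [-57.11, 237.11], [16.16, 152.29], [-177.93, 177.93]. Speed limits (degrees/s): [147.25, 147.25, 180, 180, 180, 180].

### API

Orientations are given as [roll, pitch, yaw] about the fixed x, y, z axes, in that order (R = Rz(yaw) Ry(pitch) Rx(roll)).
In Python, from bench import r, imaging gives the robot as it stands. The module is installed in compiled form; this text tells all that it offers.
- The arm moves only by the tool arm_command, never from a script. Its argument "moves" is a list of rows, each a list of 2 entries, a list of its own where there are three numbers: the shift along the tool's x, y, z in cm, then the turn about the tool's x in degrees. In form: [[[dx, dy, dz], turn], ...]. A call has 1 to 12 rows; each row is the pose to reach, as a shift and turn from the pose commanded when the call began, along the tool's axes at that moment; what a row does not reach only later rows make up. A row lasts 1/10 s, in which the tool goes at most 50 mm and 8.59 degrees, less where a joint would pass 70% of its speed; a pose out of reach is approached as far as the arm can. A call with a gripper value outside its range is refused whole. "claw" is the finger opening in cm, from 0 to 9.18, set as the call begins (left out, the last holds). The fingers move at their own pace and stop on an object; "grip_force" is the grip in N (left out, the last holds). Time passes only in rows, so rows that repeat a pose let the fingers close. It gives the time, the measured TCP pose, the force and the opening at its end, in the units of the state.
- r.get_obs(): the state, without advancing time (a new reading comes with each control period).
- imaging.read_camera(name): name is "scene" or "side" or "wrist"; returns the picture (400x640x3 uint8, red, green, blue); there is no depth.
- imaging.camera_params(name): a dict with "intrinsics" (3x3 intrinsics, pixels), "R" (3x3) and "t" (3): a world point X has camera coordinates R X + t. Camera axes: x right, y down, z forward; pixel columns grow to the right and rows downward; lengths in m; the calibration is good to about 2 mm. A picture is of the moment at which its call begins: read the wrist's pose just before it. camera_params takes no time and is no camera call; for the wrist camera it gives the pose at the moment of the call.
- r.hand_in(): hands the job in, once; it reports no verdict.
Trained networks look in the newest picture that a camera, given by its name, has taken for a name from the list of things; names that differ only in an ending like _2 or _b are one class to them, and where a whole thing is asked for, a point or a joint stands for the part that bears it (a point fixed in the world has none). Each returns a list of dicts, best first, with "score" (0 to 1); they miss things now and then, are a little off and sometimes report something else, mostly with a low value. They report only what shows in the picture. A call takes as long as a camera call.
- imaging.spot_in(camera, target): "box" ([left, top, right, bottom] in pixels, round what is visible of it).
- imaging.masks_of(camera, target): "pixels" (400x640 bool, what is visible of it) and "box" ([left, top, right, bottom] in pixels, round what is visible of it).
The state is a dict: "time": time; "joint_positions": joint angles; "joint_vel": joint speeds; "joint_torque": joint torques, N m; "ee_pos": TCP position; "eef_rot": TCP orientation; "force": force on the tool from outside, world axes, zero at the start; "wrist_torque": the same for the moment, N m; "grip_width": opening from 0.0 (shut) to 1.0 (fully open).
Only numpy, scipy, OpenCV 4.12 (cv2) and the standard library are available. Lean on these libraries where they do the work, as an engineer would, in place of code of your own. Each camera call takes 0.05 s, during which the arm holds its last target. There are 200 camera calls.

### The job

Take the white reader wand off its charging post and press its open black hood squarely and centrally onto the ring printed on the tilted generator, lightly, so that the generator sinks about half way into its sprung carrier (around 5 N), and hold it steady there for two seconds. Then slide the hood back down over the charging post until the wand stands upright and fully down on the dock, and let go. Do not push hard on the generator (well under 18 N), leave the stand's angle as it is set, and leave the canister, cup, tweezer and gauge block where they are.

Things in the scene. Friction and masses are not known exactly. Their poses are not given: they have to be found in the camera images.
- wand: Cordless reader wand, 150 g, 118 mm long, upright on the dock's post. Origin: centre of the hood's open lower rim; z runs up the wand. 0 to 40 mm: black tubular hood, 34 mm outside, bore 22 mm wide and 38 mm deep, open below. 42 to 118 mm: white flat-sided handle, 34 mm along x, 28 mm along y; grip it across its y faces about 80 mm above the rim, gripper in line with the wand.
- wand_nose (a point): Centre of the wand hood's open rim (same as the wand's origin); the hood points along minus z of the wand.
- dock: White charging dock, fixed, 100 x 100 x 30 mm, with an upright steel post at its centre, 18 mm in diameter, rising 28 mm above the dock's top, its last 8 mm tapering to 10 mm. Origin: centre of the underside.
- dock_seat (a point): Centre of the post's foot on the dock's top face, 30 mm above the bench: where the centre of the hood's rim sits when the wand is parked.
- stand: Inspection stand, fixed: dark base plate 110 x 116 x 12 mm, two aluminium cheeks at y = +-50 mm, 95 mm high, between them a head plate 80 x 84 mm leaning to the stand's -x side. It bears a blue carrier with the round metal generator (51 mm across, clear header block on its +x side, black printed ring 37 mm across). Origin: centre of the underside.
- aim (a point): Point on the head plate's top face; its z is the aim axis through the printed ring's centre, square to the generator's face, 0.25 to 0.50 rad from vertical. The face lies 24 to 40 mm out along z: the carrier's depth is set anew each time and not reported, so find it by touch. The carrier is sprung along z: it yields at 2 N, takes 1 N more per mm, bottoms at 8 mm.
- canister: Brushed aluminium screw-top canister, 62 mm across, 76 mm high; loose, to be left alone. Origin: centre of the underside.
- cup: White ceramic cup, 64 mm across, 55 mm high; loose, to be left alone. Origin: centre of the underside.
- tweezer: Flat chrome tweezer lying on the bench, about 120 mm long along its x, 6 mm thick; loose, to be left alone. Origin: on the bench under its middle.
- gauge: Green anodised gauge block, 35 x 20 x 30 mm; loose, to be left alone. Origin: centre of the underside.

How it is judged:
By the outcome, as a careful person would: the job done as asked, in the order asked, and still so for the second after the job is handed in, with the robot touching nothing.
It also fails if it takes over 59 s, if anything falls off the work surface, if the arm or the gripper's body presses on something with over 40 N, if the wrist force passes 120 N, or if a joint passes its speed limit or range.

## Working session

There is one attempt and no reset: what is moved stays moved. The work goes in short steps, Python scripts to look and compute and a tool call to move; the robot and the scene stay as the last step left them, time stands still between calls to the robot, and variables do not carry over. Pictures are saved under pics/ and viewed, about 8 in all and at most 12, crops included, and the job is handed in when it is done.

Besides the shell and the picture viewer there is one more tool, called after "Request:" as a command line: name --argument value ..., lists and objects as JSON in quotes. arm_command: Moves the arm, as the interface text tells. Its arguments: {"type":"object","properties":{"moves":{"type":"array"},"claw":{"type":"number"},"grip_force":{"type":"number"}},"required":["moves"]}

```bash
mkdir -p pics
python3 - <<'E'
from bench import r, imaging
import cv2, numpy as np
print(r.get_obs(), r.tcp_to_grasp)
for c in ["scene","side"]:
    im=imaging.read_camera(c); cv2.imwrite(f"pics/{c}0.png",im[:,:,::-1])
    p=imaging.camera_params(c); print(c,p, -p["R"].T@p["t"])
    for n in ["wand","dock","stand","canister","cup","tweezer","gauge"]:
        d=imaging.spot_in(c,n); print(n,[(round(x["score"],2),np.round(x["box"])) for x in d[:2]])
E
```

```text
{'time': 0.0, 'joint_positions': array([-7.58632213e+01,  1.96375884e+01,  8.73758879e+01, -7.30749348e-05,
        7.30758029e+01, -8.36311736e+00]), 'joint_vel': array([-0.06104663, -0.01912911, -0.04008149,  0.02725909,  0.03762577,
        0.10368691]), 'joint_torque': array([ 4.61904147e-04, -4.31244600e+01, -2.44222981e+01,  7.17033679e-02,
        5.58319024e-02, -1.39470981e-04]), 'ee_pos': array([ 0.20084618, -0.48462672,  0.22604272]), 'eef_rot': array([-98.3182732 ,  89.91072075, 104.1816442 ]), 'force': array([-0.23946664, -0.57706501,  0.01535662]), 'wrist_torque': array([-0.05389241,  0.01610077, -0.01227968]), 'grip_width': 1.002595290128418} 0.0188
scene {'intrinsics': array([[474.49841504,   0.        , 315.6232674 ],
       [  0.        , 474.49841504, 194.7747905 ],
       [  0.        ,   0.        ,   1.        ]]), 'R': array([[-0.20185814,  0.97933156, -0.01276704],
       [ 0.85523245,  0.16989632, -0.48960464],
       [-0.4773162 , -0.10974946, -0.87185108]]), 't': array([ 0.11861617, -0.44242243,  1.60185671])} [1.16690982 0.1348043  1.1814828 ]
wand [(0.69,
[... 373 characters left out ...]
      , 318.8487377 ],
       [  0.        , 412.86556064, 196.89988991],
       [  0.        ,   0.        ,   1.        ]]), 'R': array([[-0.97221706, -0.23407703,  0.00138793],
       [-0.14663638,  0.60439738, -0.78307189],
       [ 0.18246028, -0.76151937, -0.62192965]]), 't': array([0.55163275, 0.15370366, 0.92849162])} [0.38943247 0.74329082 0.69705186]
wand [(0.7, array([257., 212., 275., 263.]))]
dock []
stand [(0.57, array([300., 142., 350., 204.])), (0.32, array([376., 210., 405., 244.]))]
canister [(0.65, array([255., 189., 283., 221.]))]
cup [(0.72, array([378., 212., 401., 244.]))]
tweezer [(0.42, array([366., 142., 392., 158.]))]
gauge [(0.38, array([378., 211., 404., 245.]))]
```

Run:
```python
import cv2
a=cv2.imread("pics/scene0.png")[110:290,160:480]; b=cv2.imread("pics/side0.png")[120:300,200:440]
cv2.imwrite("pics/a.png",cv2.resize(a,None,fx=2.5,fy=2.5,interpolation=2)); cv2.imwrite("pics/b.png",cv2.resize(b,None,fx=3,fy=3,interpolation=2))
```

```text
(no output)
```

View pics/a.png

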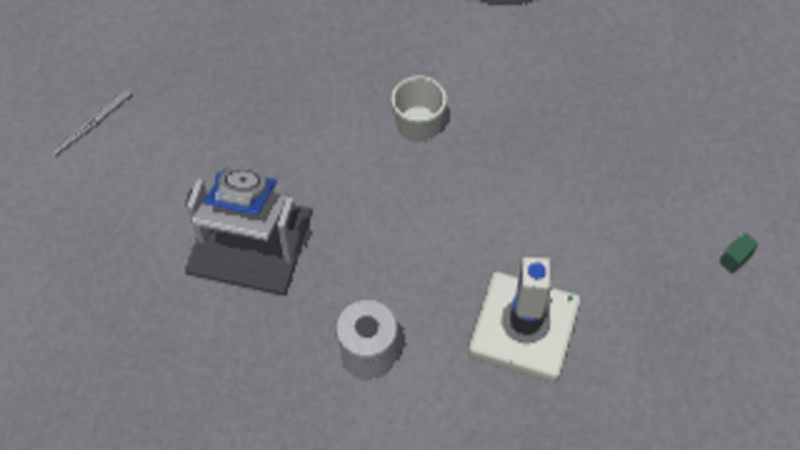

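View pics/b.png

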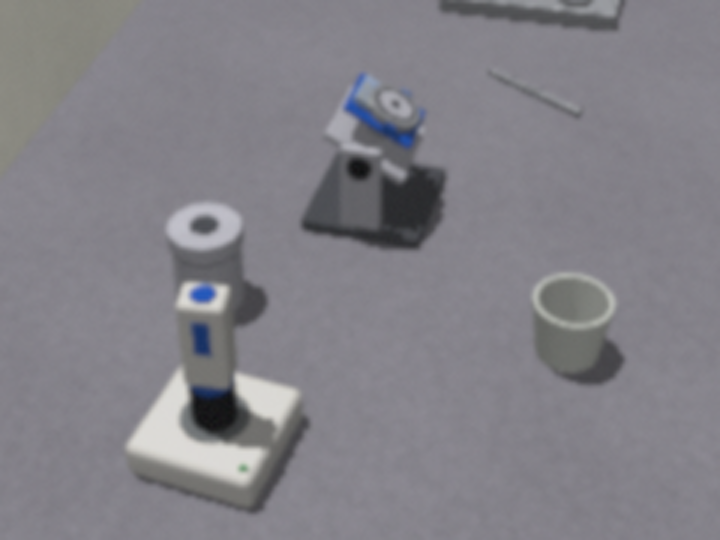

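The scene view shows the wand top at about (374,218) and the generator ring at about (257,182). In the side view they are at (268,218) and (332,154). Next I triangulate these points.

```bash
cat > h.py <<'E'
from bench import r, imaging
import cv2, numpy as np
from scipy.spatial.transform import Rotation as Ro
def ray(P,uv):
    d=P["R"].T@np.linalg.solve(P["intrinsics"],[uv[0],uv[1],1.]); return -P["R"].T@P["t"], d
def onz(P,uv,z):
    c,d=ray(P,uv); return c+d*(z-c[2])/d[2]
def tri(obs):
    A=[];b=[]
    for P,uv in obs:
        c,d=ray(P,uv); d/=np.linalg.norm(d); M=np.eye(3)-np.outer(d,d); A.append(M); b.append(M@c)
    X=np.linalg.lstsq(np.vstack(A),np.hstack(b),rcond=None)[0]
    return X
def proj(P,X):
    c=P["R"]@np.asarray(X)+P["t"]; q=P["intrinsics"]@c; return q[:2]/q[2]
def pose():
    o=r.get_obs(); return o["ee_pos"],Ro.from_euler("xyz",o["eef_rot"],degrees=True).as_matrix(),o
E
python3 - <<'E'
from h import *
S=imaging.camera_params("scene");D=imaging.camera_params("side")
s=lambda u,v:(u/2.5+160-.3,v/2.5+110-.3)
d=lambda u,v:(u/3+200-.3,v/3+120-.3)
print("wandtop",tri([(S,s(536,270)),(D,d(203,294))]), onz(S,s(536,270),.148),onz(D,d(203,294),.148))
print("ring",tri([(S,s(242,180)),(D,d(396,103))]))
print("can",tri([(S,s(367,327)),(D,d(204,225))]))
print("dock corners top", [onz(S,s(*p),.03)[:2].round(3) for p in [(493,274),(580,293),(558,371),(471,349)]])
print("stand base", [onz(S,s(*p),.012)[:2].round(3) for p in [(187,267),(286,288),(312,209)]])
print("cup",onz(S,s(419,95),.055))
p=imaging.camera_params("wrist"); x,R,o=pose()
print("cam in tool",R.T@(-p["R"].T@p["t"]-x)); print(p["R"]@R); print(p["intrinsics"]); print(R)
E
```

```text
wandtop [0.6357506  0.1575282  0.14587983] [0.63596015 0.15686714 0.148     ] [0.63534696 0.16076901 0.148     ]
ring [ 0.57150188 -0.16113362  0.10912539]
can [ 6.95739126e-01 -1.64645485e-04  7.31648747e-02]
dock corners top [array([0.589, 0.115]), array([0.593, 0.209]), array([0.686, 0.198]), array([0.68 , 0.106])]
stand base [array([ 0.638, -0.218]), array([ 0.641, -0.105]), array([ 0.539, -0.1  ])]
cup [ 0.39120611 -0.00539859  0.055     ]
cam in tool [-1.58005005e-01 -1.48815794e-04 -8.27004408e-02]
[[ 6.77838843e-04  9.99999574e-01 -6.26950929e-04]
 [-3.02660530e-01  8.02701135e-04  9.53098085e-01]
 [ 9.53098182e-01 -4.56293602e-04  3.02660945e-01]]
[[314.59144816   0.         321.47947141]
 [  0.         314.59144816 196.51644693]
 [  0.           0.           1.        ]]
[[ 4.70933045e-05  3.82749528e-01 -9.23852151e-01]
 [-1.38644223e-04 -9.23852141e-01 -3.82749530e-01]
 [-9.99999989e-01  1.46111704e-04  9.55876055e-06]]
```

The tool can only shift and turn about its own axis, so it stays vertical. I plan to tilt the wand by pivoting it between the pads, with the hood hooked over the post tip. First I look at the generator close up.

Request:
arm_command --moves '[[[-4.4, -16.5, -45], -155.5], [[-4.4, -16.5, -45], -155.5], [[-4.4, -16.5, -45], -155.5], [[-4.4, -16.5, -45], -155.5], [[-4.4, -16.5, -45], -155.5], [[-4.4, -16.5, -45], -155.5], [[-4.4, -16.5, -45], -155.5], [[-4.4, -16.5, -45], -155.5], [[-4.4, -16.5, -45], -155.5], [[-4.4, -16.5, -45], -155.5], [[-4.4, -16.5, -45], -155.5], [[-4.4, -16.5, -45], -155.5]]' --claw 9

```text
time: 2.0
ee_pos: [0.5543, -0.1591, 0.2704]
eef_rot: [-126.0, 90.0, -179.8]
force: [0.2, -0.9, -0.4]
grip_width: 0.98
```

Request:
arm_command --moves '[[[0, 0, 0], -52.5], [[0, 0, 0], -52.5], [[0, 0, 0], -52.5], [[0, 0, 0], -52.5], [[0, 0, 0], -52.5], [[0, 0, 0], -52.5], [[0, 0, 0], -52.5], [[0, 0, 0], -52.5]]'

```text
time: 2.8
ee_pos: [0.5536, -0.1603, 0.2707]
eef_rot: [-90.5, 90.0, -92.5]
force: [0.0, 0.4, 0.0]
grip_width: 0.979
```

Run:
```python
from h import *
x,R,o=pose(); P=imaging.camera_params("wrist")
im=imaging.read_camera("wrist"); np.savez("pics/w1.npz",im=im,x=x,R=R,**{"P_"+k:v for k,v in P.items()})
print(x,R,o["joint_positions"],proj(P,[.571,-.161,.109]),[(d["score"],d["box"]) for d in imaging.spot_in("wrist","stand")])
cv2.imwrite("pics/w1.png",im[:,:,::-1])
```

```text
[ 0.55355249 -0.16034897  0.27069468] [[-2.62785746e-06  3.57299645e-02  9.99361481e-01]
 [-5.93854433e-05  9.99361479e-01 -3.57299646e-02]
 [-9.99999998e-01 -5.94414178e-05 -5.04339734e-07]] [-2.37710825e+01  2.34771724e+01  7.44519539e+01 -3.20521858e-03
  8.20696400e+01 -1.11723028e+02] [320.93514194 194.76224486] [(0.59, [274.7, 147.2, 376.6, 235.6])]
```

View pics/w1.png

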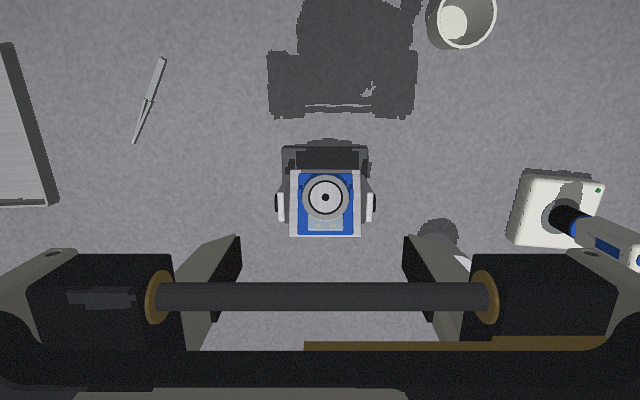

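The wrist view shows the stand with its ring centre near (325,197) and the head plate spanning about x 289–361, y 170–237. The dock and wand are at right. I need a zoom.

Run:
```python
import cv2
a=cv2.imread("pics/w1.png")[136:246,265:385]
cv2.imwrite("pics/w1z.png",cv2.resize(a,None,fx=5,fy=5,interpolation=cv2.INTER_NEAREST))
```

```text
(no output)
```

View pics/w1z.png

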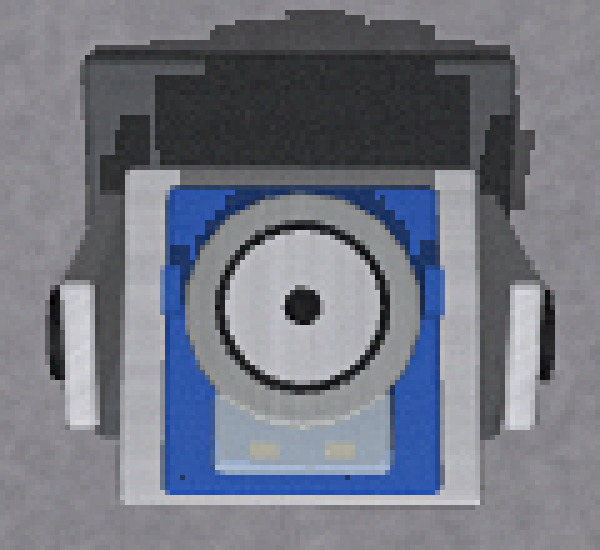

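The plate corners are at (290,170), (359.8,169.8), (289,236.8) and (361,236.8). A second view should cover both the stand and the wand.

Request:
arm_command --moves '[[[-1, 16.5, 14], 0], [[-1, 16.5, 14], 0], [[-1, 16.5, 14], 0], [[-1, 16.5, 14], 0], [[-1, 16.5, 14], 0], [[-1, 16.5, 14], 0], [[-1, 16.5, 14], 0], [[-1, 16.5, 14], 0]]'

```text
time: 3.7
ee_pos: [0.6982, -0.0013, 0.2809]
eef_rot: [-113.8, 90.0, -115.8]
force: [-0.1, 0.3, -0.3]
grip_width: 0.98
```

Run:
```python
from h import *
x,R,o=pose(); P=imaging.camera_params("wrist")
im=imaging.read_camera("wrist"); np.savez("pics/w2.npz",im=im,x=x,R=R,**{"P_"+k:v for k,v in P.items()})
print(x,o["joint_vel"].round(2),proj(P,[.571,-.161,.109]),proj(P,[.636,.158,.148]),proj(P,[.636,.158,.03]))
a=im[:,:,::-1]; cv2.imwrite("pics/w2.png",a)
u,v=map(int,proj(P,[.571,-.161,.105])); u2,v2=map(int,proj(P,[.636,.158,.09]))
print(u,v,u2,v2)
c=lambda u,v:cv2.resize(a[max(v-65,0):max(v-65,0)+130,u-75:u+75],None,fx=4,fy=4,interpolation=cv2.INTER_NEAREST)[:, :]
A,B=c(u,v),c(u2,v2); cv2.imwrite("pics/w2z.png",cv2.resize(np.vstack([A]),(600,520)));cv2.imwrite("pics/w2y.png",B)
print(max(v-65,0),u-75,max(v2-65,0),u2-75)
```

```text
[ 0.69820238 -0.00128896  0.28094442] [-0.39 -0.45 -0.11  0.2   0.11 -0.07] [150.52193545  53.43190923] [496.40591526 113.63982864] [446.47914777 108.796595  ]
152 53 467 110
0 77 45 392
```

View pics/w2z.png

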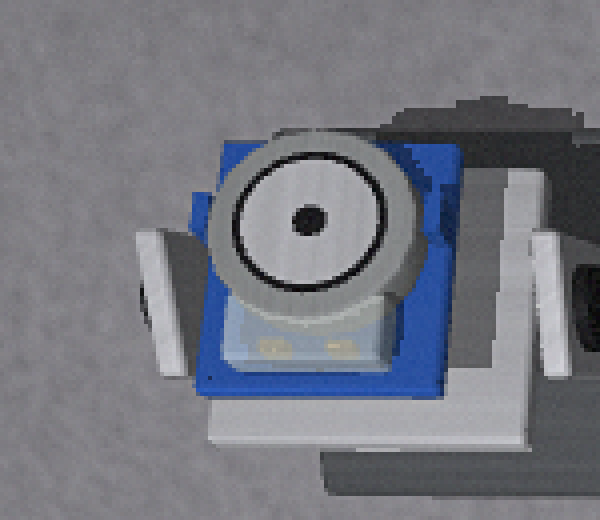

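View pics/w2y.png

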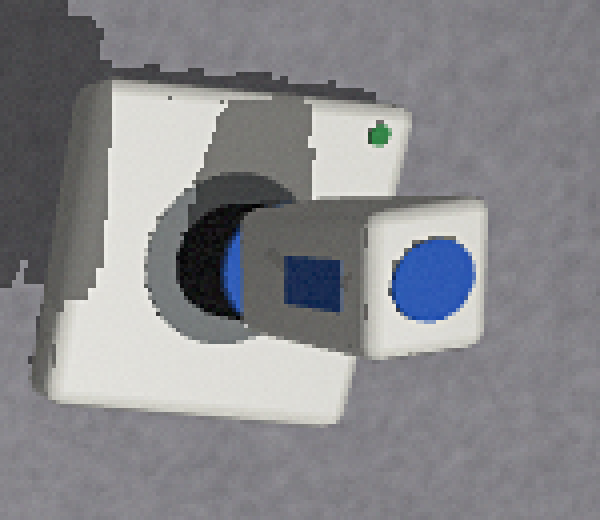

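Run:
```python
from h import *
from scipy.optimize import least_squares
L=lambda n:{k[2:]:v for k,v in np.load(f"pics/{n}.npz").items() if k.startswith("P_")}
P1,P2=L("w1"),L("w2"); S=imaging.camera_params("scene");D=imaging.camera_params("side")
a=lambda u,v:np.array([u/5+265-.5,v/5+136-.5]); b=lambda u,v:np.array([u/4+77-.5,v/4-.5]); c=lambda u,v:np.array([u/4+392-.5,v/4+45-.5])
print("ring",tri([(P1,a(302,305)),(P2,b(310,220))]),"all",tri([(P1,a(302,305)),(P2,b(310,220)),(S,(256.5,181.7)),(D,(331.7,154))]))
# plate corner obs: (sx,sy)
pl=[((-1,-1),P1,a(125,170)),((-1,1),P1,a(476,169)),((1,1),P1,a(480,504)),((1,-1),P1,a(120,504)),((1,-1),P2,b(209,443)),((1,1),P2,b(526,446)),((-1,1),P2,b(546,170))]
bl=[((-1,-1),P1,a(166,186)),((-1,1),P1,a(438,186)),((1,1),P1,a(440,494)),((1,-1),P1,a(163,494)),((-1,-1),P2,b(222,143)),((-1,1),P2,b(463,147)),((1,1),P2,b(444,397)),((1,-1),P2,b(197,394))]
def axes(yaw,t):
    Rm=Ro.from_euler("z",yaw)*Ro.from_euler("y",-t); return Rm.as_matrix()
def f(p):
    A=axes(p[3],p[4]); e=[]
    for s,P,uv in pl: e+=list(proj(P,p[:3]+A@[.04*s[0],.042*s[1],0])-uv)
    for s,P,uv in bl: e+=list(proj(P,p[:3]+A@[p[5]*s[0]+p[6],p[7]*s[1]+p[8],p[9]])-uv)
    for P,uv in[(P1,a(302,305)),(P2,b(310,220))]: e+=list(proj(P,p[:3]+A@[p[10],p[11],p[12]])-uv)
    return e
s=least_squares(f,[.575,-.16,.08,-.03,.35,.035,0,.03,0,.015,0,0,.03],loss="soft_l1")
J=s.jac; cov=np.linalg.inv(J.T@J)*(2*s.cost/(len(s.fun)-13))
np.set_printoptions(precision=4,suppress=True)
print(s.x,"\nsd",np.sqrt(np.diag(cov)),s.cost); print(np.round(s.fun,1))
A=axes(*s.x[3:5]); print("ring",s.x[:3]+A@s.x[10:13],"n",A[:,2],"foot",s.x[:3]+A@[s.x[10],s.x[11],0])
# separate
print("plate tri", tri([(P1,a(480,504)),(P2,b(526,446))]),tri([(P1,a(120,504)),(P2,b(209,443))]),tri([(P1,a(476,169)),(P2,b(546,170))]))
B=[tri([(bl[i][1],bl[i][2]),(bl[i+4][1],bl[i+4][2])]) for i in range(4)];print("blue",np.array(B))
print("wandtop",tri([(P2,c(432,279)),(S,(374.1,217.7)),(D,(267.4,217.7))]),onz(P2,c(432,279),.148))
for q in [(372,208),(487,200),(484,345),(365,358)]: print(onz(P2,c(*q),.148)[:2],end=' ')
print("\ndock",[onz(P2,c(*q),.03)[:2] for q in [(112,80),(408,106),(340,423),(50,403)]])
```

```text
ring [ 0.57236764 -0.1568204   0.11117266] all [ 0.57207473 -0.15831113  0.11080007]
[ 0.5894 -0.1576  0.0791 -0.0385  0.4705  0.0338  0.0048  0.03    0.0001
  0.0251 -0.0006  0.0001  0.0363] 
sd [0.0002 0.0002 0.0005 0.0025 0.007  0.0002 0.0003 0.0001 0.0003 0.0006
 0.0005 0.0004 0.0009] 1.4204029009056696
[-0.2 -0.7 -0.  -0.3  0.4  0.2 -0.6  0.  -0.3  0.5  0.6  0.1  0.1 -0.
  0.1  0.1 -0.2  0.3  0.3 -0.  -0.3 -0.2  0.5  0.2  0.  -0.5 -0.1 -0.1
 -0.3  0.3  0.  -0.  -0.   0. ]
ring [ 0.5724 -0.1568  0.1112] n [-0.453   0.0174  0.8913] foot [ 0.5888 -0.1575  0.0788]
plate tri [ 0.6264 -0.1174  0.0973] [ 0.6229 -0.2001  0.098 ] [ 0.5556 -0.1142  0.0616]
blue [[ 0.5509 -0.1861  0.0889]
 [ 0.5535 -0.126   0.0878]
 [ 0.6137 -0.1285  0.1184]
 [ 0.6111 -0.1879  0.1194]]
wandtop [0.6361 0.159  0.1479] [0.6366 0.1608 0.148 ]
[0.6209 0.1455] [0.6201 0.1706] [0.6517 0.1747] [0.6537 0.148 ] 
dock [array([0.5833, 0.1211]), array([0.5937, 0.2111]), array([0.6896, 0.2016]), array([0.6799, 0.1069])]
```

The model fits very well. The tilt is 0.47 rad and the ring is at (0.572,-0.157,0.111). The wand is at (0.636,0.160), turned about +4°. Next I move over it and descend.

Request:
arm_command --moves '[[[0, 15.9, -6.8], -6.5], [[0, 15.9, -6.8], -6.5], [[0, 15.9, -6.8], -6.5], [[0, 15.9, -6.8], -6.5], [[0, 15.9, -6.8], -6.5], [[0, 15.9, -6.8], -6.5], [[4, 15.9, -6.8], -6.5], [[8, 15.9, -6.8], -6.5], [[10, 15.9, -6.8], -6.5], [[10, 15.9, -6.8], -6.5], [[10, 15.9, -6.8], -6.5]]'

```text
time: 4.85
ee_pos: [0.6369, 0.1595, 0.1815]
eef_rot: [-19.8, 89.9, -15.3]
force: [-0.1, 0.8, 0.9]
grip_width: 0.978
```

Run:
```python
from h import *
x,R,o=pose(); P=imaging.camera_params("wrist")
im=imaging.read_camera("wrist"); a=im[:,:,::-1].copy()
imaging.read_camera("scene")
print(x,R.round(4),[proj(P,[.636,.16,z]) for z in (.148,.03)])
cv2.imwrite("pics/w3.png",a)
```

```text
[0.63690469 0.15951611 0.18145303] [[ 9.000e-04 -7.870e-02  9.969e-01]
 [-2.000e-04  9.969e-01  7.870e-02]
 [-1.000e+00 -3.000e-04  8.000e-04]] [array([321.71022636, 226.03304633]), array([321.5857871, 180.3710078])]
```

View pics/w3.png

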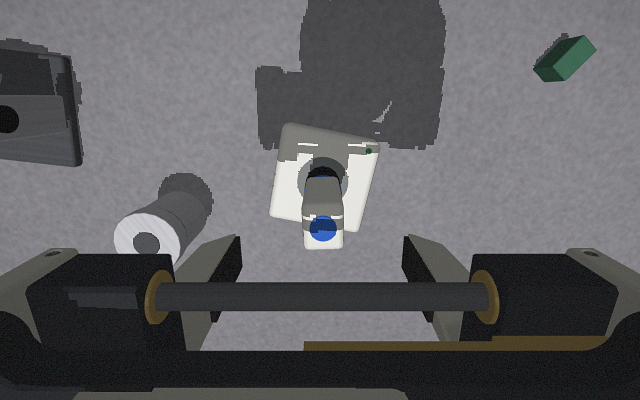

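The wand's top disc is at (323,229), square to the gripper and 1–2 mm off prediction. I correct for that, descend and grip.

Request:
arm_command --moves '[[[0, 0.15, 0.15], 0], [[3, 0.15, 0.15], 0], [[6, 0.15, 0.15], 0], [[8, 0.15, 0.15], 0], [[8.8, 0.15, 0.15], 0], [[8.8, 0.15, 0.15], 0], [[8.8, 0.15, 0.15], 0]]'

```text
time: 5.65
ee_pos: [0.6384, 0.163, 0.0943]
eef_rot: [1.2, 89.9, 5.8]
force: [0.2, -0.3, -0.6]
grip_width: 0.983
```

Request:
arm_command --moves '[[[0, 0, 0], 0], [[0, 0, 0], 0], [[0, 0, 0], 0], [[0, 0, 0], 0], [[0, 0, 0], 0], [[0, 0, 0], 0], [[0, 0, 0], 0], [[0, 0, 0], 0], [[0, 0, 0], 0], [[0, 0, 0], 0]]' --claw 2 --grip_force 8

```text
time: 6.65
ee_pos: [0.6374, 0.1625, 0.0926]
eef_rot: [-113.7, 90.0, -109.1]
force: [0.0, -1.0, -0.6]
grip_width: 0.307
```

Opening is 28 mm, so the handle is gripped. I lift 20 mm so the post tip stays inside the hood, then pivot the wand about the tip.

Request:
arm_command --moves '[[[-1, 0, 0], 0], [[-2, 0, 0], 0], [[-2, 0, -0.4], 0], [[-1.95, 0, -1.0], 0], [[-1.9, 0, -1.5], 0], [[-1.77, 0, -2.2], 0], [[-1.6, 0, -2.8], 0], [[-1.4, 0, -3.3], 0], [[-1.25, 0, -3.7], 0], [[-1.1, 0, -4.0], 0], [[-1.1, 0, -4.0], 0], [[-1.1, 0, -4.0], 0]]'

```text
time: 7.85
ee_pos: [0.597, 0.1594, 0.1033]
eef_rot: [-172.6, 89.9, -168.0]
force: [0.2, -2.6, -0.8]
grip_width: 0.303
```

Run:
```python
from h import *
x,R,o=pose(); print(x,R.round(3),o["force"],o["wrist_torque"],o["grip_width"])
im=imaging.read_camera("side"); a=im[:,:,::-1].copy(); P=imaging.camera_params("side")
g=x-R[:,0]*r.tcp_to_grasp; u,v=map(int,proj(P,g)); print(g,u,v,proj(P,[.637,.16,.058]))
w=imaging.read_camera("scene")[:,:,::-1]; Q=imaging.camera_params("scene"); u2,v2=map(int,proj(Q,g))
A=cv2.resize(a[v-40:v+60,u-50:u+50],(500,500),interpolation=0);np.save("pics/side1.npy",a)
B=cv2.resize(w[v2-40:v2+60,u2-50:u2+50],(300,300),interpolation=0); B=cv2.copyMakeBorder(B,0,200,0,0,cv2.BORDER_CONSTANT)
cv2.imwrite("pics/s1.png",np.hstack([A,B])); print(u-50,v-40)
```

```text
[0.5969937  0.15939596 0.10334941] [[-0.002 -0.081  0.997]
 [-0.     0.997  0.081]
 [-1.    -0.    -0.002]] [ 0.19110256 -2.6035046  -0.78827281] [-0.25565229 -0.10736066 -0.06408733] 0.3031857987166844
[0.59702359 0.15940234 0.12214938] 286 229 [269.94507424 248.84851714]
236 189
```

View pics/s1.png

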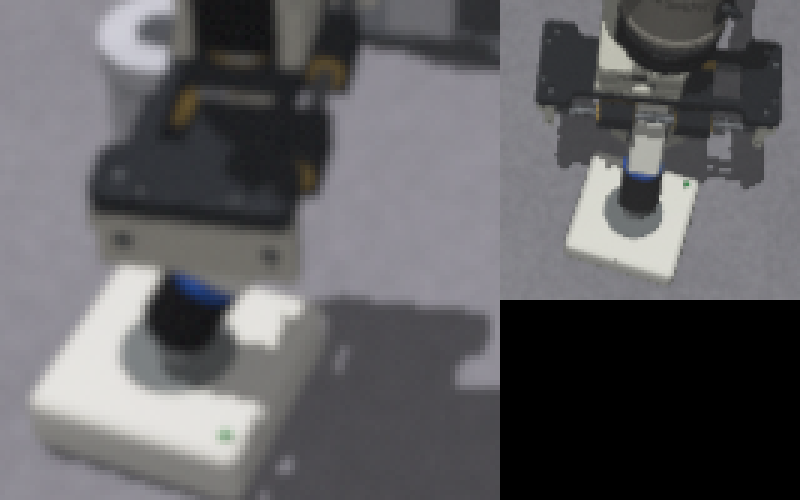

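The wand pivoted as planned, with the hood visibly tilted on the post tip. I grip firmer, lift off and carry it above the generator.

Request:
arm_command --moves '[[[0, 0, 0], 0], [[-1, 0, 0], 0], [[-3, 0, 0], 0], [[-6, 0, 0], 0], [[-9, -1.5, -0.5], 0], [[-11.5, -5, -1.5], 1], [[-13, -9, -2.7], 2], [[-13.7, -13, -4], 3], [[-13.7, -17, -5.2], 4], [[-13.7, -21, -6.4], 5], [[-13.7, -25, -7.6], 6], [[-13.7, -29, -8.8], 6.8]]' --grip_force 25

```text
time: 9.15
ee_pos: [0.533, -0.1379, 0.2418]
eef_rot: [2.4, 89.9, 0.2]
force: [-0.0, 0.3, -0.7]
grip_width: 0.305
```

Request:
arm_command --moves '[[[0, -1.8, -0.6], 0], [[0, -1.8, -0.6], 0], [[0, -1.8, -0.6], 0], [[0, -1.8, -0.6], 0]]'

```text
time: 9.55
ee_pos: [0.527, -0.1533, 0.2411]
eef_rot: [23.0, 90.0, 20.9]
force: [-0.1, 0.0, -1.6]
grip_width: 0.306
```

Run:
```python
from h import *
x,R,o=pose(); print(x,R.round(3),o["force"],o["wrist_torque"],o["grip_width"])
g=x-R[:,0]*r.tcp_to_grasp
a=imaging.read_camera("side")[:,:,::-1].copy(); P=imaging.camera_params("side")
W=imaging.camera_params("wrist"); w=imaging.read_camera("wrist")[:,:,::-1].copy()
cv2.imwrite("pics/side2.png",a); cv2.imwrite("pics/w4.png",w)
for t in (20,24,27,30):
    t=np.radians(t); n=-np.sin(t)*R[:,2]-np.cos(t)*R[:,0]
    print(np.degrees(t).round(),[proj(c,g-.082*n) .round(1) for c in (P,W)],[proj(c,g-.042*n) .round(1) for c in (P,W)])
u,v=map(int,proj(P,g)); print(u-30,v-25)
A=cv2.resize(a[v-25:v+55,u-30:u+30],(450,600),interpolation=0)
B=cv2.resize(w[205:345,275:365],(350,545),interpolation=0); B=cv2.copyMakeBorder(B,0,55,0,0,cv2.BORDER_CONSTANT)
cv2.imwrite("pics/s2.png",np.hstack([A,B]))
```

```text
[ 0.52699594 -0.15329226  0.24112045] [[ 0.001  0.037  0.999]
 [ 0.     0.999 -0.037]
 [-1.     0.     0.001]] [-0.13151064  0.01673815 -1.62391995] [ 0.12812315 -0.19088479 -0.01093328] 0.30580990614785697
20.0 [array([338.2, 131.3]), array([320.7, 248.5])] [array([344.1, 118.5]), array([320.6, 256.3])]
24.0 [array([336.1, 130.3]), array([320.7, 256.1])] [array([343. , 117.9]), array([320.6, 261. ])]
27.0 [array([334.6, 129.4]), array([320.7, 261.9])] [array([342.3, 117.5]), array([320.6, 264.5])]
30.0 [array([333.2, 128.5]), array([320.7, 267.7])] [array([341.5, 117. ]), array([320.6, 268.1])]
320 79
```

View pics/s2.png

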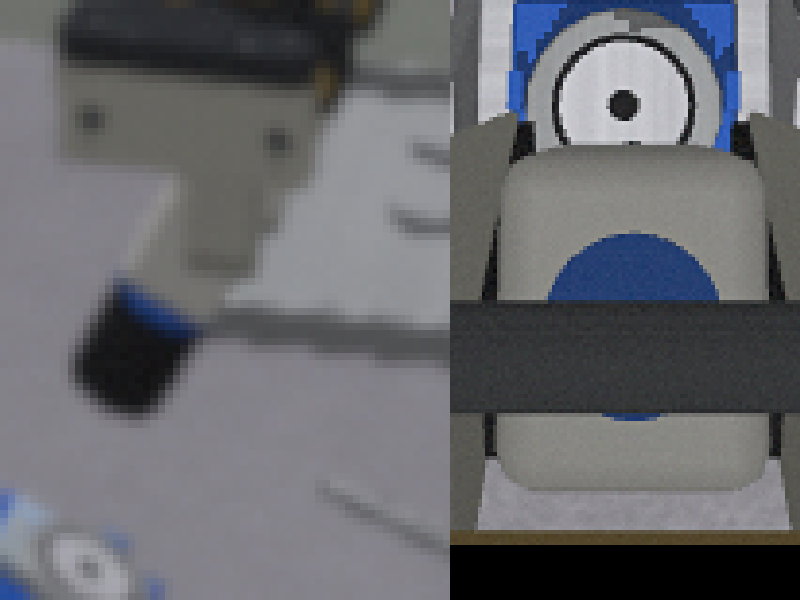

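The wand hangs tilted at roughly 27°, with its hood rim at about (334,131) in the side view. Next I fit the tilt with a silhouette model.

Run:
```python
from h import *
from scipy.optimize import minimize
x,R,o=pose(); g=x-R[:,0]*r.tcp_to_grasp
a=cv2.imread("pics/side2.png").astype(float); P=imaging.camera_params("side")
print("ring proj",proj(P,[.5724,-.1568,.1112]))
u,v=map(int,proj(P,g)); y0,x0=v+8,u-30
c=a[y0:y0+28,x0:x0+34]; lum=c.max(2); K=8
# darkness fraction
bg=125.; M=np.clip((80-lum)/60+.0,0,1); print(M.sum(), lum.min())
th=np.linspace(0,2*np.pi,60)
def sil(t,s,du,dv):
    n=-np.sin(t)*R[:,2]-np.cos(t)*R[:,0]; e=np.cross(R[:,1],n)
    pts=[]
    for z in (0,.039):
        for q in th: pts.append(proj(P,g-(s-z)*n+.017*(np.cos(q)*R[:,1]+np.sin(q)*e)))
    h=cv2.convexHull(((np.array(pts)+[du-x0+.5,dv-y0+.5])*K).astype(np.float32))
    im=np.zeros((28*K,34*K),np.uint8); cv2.fillConvexPoly(im,np.round(h).astype(int),1)
    return cv2.resize(im.astype(float),(34,28),interpolation=cv2.INTER_AREA)
rows=[]
for t in range(18,37):
    f=lambda p:((sil(np.radians(t),.082,*p)-M)**2).sum()
    b=min((minimize(f,[-1,d],method="Nelder-Mead",options=dict(initial_simplex=[[-1,d],[0,d],[-1,d+1]])) for d in(0,2)),key=lambda s:s.fun)
    rows.append((t,round(b.fun,2),b.x.round(2)))
for q in rows: print(*q)
```

```text
ring proj [331.04333539 154.18011158]
120.63333333333333 18.0
18 118.95 [-4.93  0.76]
19 118.77 [-4.54  0.92]
20 118.61 [-4.71  2.43]
21 118.95 [-3.74  1.52]
22 118.48 [-2.94  0.61]
23 118.42 [-2.69  1.07]
24 118.8 [-2.13  1.05]
25 119.27 [-0.73 -0.68]
26 118.65 [-0.37 -0.42]
27 119.14 [-0.41  0.71]
28 118.52 [-0.13  0.96]
29 118.57 [0.47 1.18]
30 119.34 [0.51 1.49]
31 118.93 [0.23 2.7 ]
32 118.88 [0.67 3.  ]
33 118.53 [0.74 3.3 ]
34 119.31 [1.05 3.72]
35 119.5 [2.61 2.55]
36 119.71 [1.88 4.15]
```

Run:
```python
from h import *
from scipy.optimize import minimize
x,R,o=pose(); g=x-R[:,0]*r.tcp_to_grasp
a=cv2.imread("pics/side2.png").astype(float); P=imaging.camera_params("side")
x0,y0=324,112; lum=a[y0:y0+28,x0:x0+30].mean(2)
M=np.clip((95-lum)/65,0,1)
th=np.linspace(0,2*np.pi,60)
def sil(t,du,dv):
    n=-np.sin(t)*R[:,2]-np.cos(t)*R[:,0]; e=np.cross(R[:,1],n)
    pts=np.array([proj(P,g-(.082-z)*n+.017*(np.cos(q)*R[:,1]+np.sin(q)*e)) for z in (0,.039) for q in th])
    h=cv2.convexHull(((pts+[du-x0+.5,dv-y0+.5])*8).astype(np.float32))
    im=np.zeros((28*8,30*8),np.uint8); cv2.fillConvexPoly(im,np.round(h).astype(np.int32),1)
    return cv2.resize(im.astype(np.float32),(30,28),interpolation=cv2.INTER_AREA)
print((M*9).astype(int)[::2]); print((sil(.47,0,0)*9).astype(int)[::2])
for t in range(18,38,2):
    f=lambda p:((sil(np.radians(t),*p)-M)**2).sum()
    b=minimize(f,[0,1],method="Nelder-Mead",options=dict(initial_simplex=[[-1,0],[1,1],[-1,3]]))
    print(t,round(b.fun,2),b.x.round(2))
```

```text
[[0 0 0 0 0 0 0 0 0 0 0 0 0 0 0 0 0 0 0 0 0 0 0 0 0 0 0 0 0 0]
 [0 0 0 0 0 0 0 0 0 0 0 0 0 0 0 0 0 0 0 0 0 0 0 1 1 1 1 1 1 0]
 [0 0 0 0 0 0 0 0 0 0 0 0 0 0 0 0 0 0 0 0 0 0 0 0 0 0 0 0 0 0]
 [0 0 0 0 0 0 0 0 0 0 2 5 6 4 2 0 0 0 0 0 0 0 0 0 0 0 0 0 0 0]
 [0 0 0 0 0 0 0 0 0 2 7 9 9 7 5 4 4 2 1 0 0 0 0 0 0 0 0 0 0 0]
 [0 0 0 0 0 0 0 0 3 7 9 9 9 9 9 8 7 6 5 5 4 3 2 2 1 1 2 2 2 2]
 [0 0 0 0 0 0 0 3 7 9 9 9 9 9 9 9 9 9 9 9 8 6 2 0 0 0 0 0 0 0]
 [0 0 0 0 0 0 4 8 9 9 9 9 9 9 9 9 9 9 9 9 5 0 0 0 0 0 0 0 0 0]
 [0 0 0 0 0 0 5 9 9 9 9 9 9 9 9 9 9 9 9 4 0 0 0 0 0 0 0 0 0 0]
 [0 0 0 0 0 0 0 5 8 9 9 9 9 9 9 9 9 7 3 0 0 0 0 0 0 0 0 0 0 0]
 [0 0 0 0 0 0 0 0 0 4 7 9 9 9 9 9 6 1 0 0 0 0 0 0 0 0 0 0 0 0]
 [0 0 0 0 0 0 0 0 0 0 0 0 0 1 1 0 0 0 0 0 0 0 0 0 0 0 0 0 0 0]
 [0 0 0 0 0 0 0 0 0 0 0 0 0 0 0 0 0 0 0 0 0 0 0 0 0 0 0 0 0 0]
 [0 0 0 0 0 0 0 0 0 0 0 0 0 0 0 0 0 0 0 0 0 0 0 0 0 0 0 0 0 0]]
[[0 0 0 0 0 0 0 0 0 0 0 0 0 0 0 0 0 0 0 0 0 0 0 0 0 0 0 0 0 0]
 [0 0 0 0 0 0 0 0 0 0 0 0 1 8 9 9 9 8 5 1 0 0 0 0 0 0 0 0 0 0]
 [0 0 0 0 0 0 0 0 0 0 0 4 9 9 9 9 9 9 9 9 9 6 0 0 0 0 0 0 0 0]
 [0 0 0 0 0 0 0 0 0 0 6 9 9 
[... 186 characters left out ...]
 9 9 9 9 9 9 9 9 9 9 8 1 0 0 0 0 0 0]
 [0 0 0 0 0 5 9 9 9 9 9 9 9 9 9 9 9 9 9 9 9 7 0 0 0 0 0 0 0 0]
 [0 0 0 0 0 6 9 9 9 9 9 9 9 9 9 9 9 9 9 9 4 0 0 0 0 0 0 0 0 0]
 [0 0 0 0 0 0 6 9 9 9 9 9 9 9 9 9 9 9 8 1 0 0 0 0 0 0 0 0 0 0]
 [0 0 0 0 0 0 0 0 5 9 9 9 9 9 9 9 9 7 0 0 0 0 0 0 0 0 0 0 0 0]
 [0 0 0 0 0 0 0 0 0 0 0 3 6 8 8 7 3 0 0 0 0 0 0 0 0 0 0 0 0 0]
 [0 0 0 0 0 0 0 0 0 0 0 0 0 0 0 0 0 0 0 0 0 0 0 0 0 0 0 0 0 0]
 [0 0 0 0 0 0 0 0 0 0 0 0 0 0 0 0 0 0 0 0 0 0 0 0 0 0 0 0 0 0]]
18 84.02 [-3.93 -1.15]
20 82.94 [-3.59  0.05]
22 82.46 [-2.79  0.63]
24 82.4 [-2.15  0.96]
26 82.22 [-0.55  0.46]
28 82.07 [-0.35  1.09]
30 82.06 [0.51 1.51]
32 82.83 [0.67 2.88]
34 82.67 [2.05 2.61]
36 84.02 [2.75 3.19]
```

The predicted silhouette at 27° matches the rim, so the tilt looks right to about ±1.5°. I move to the pre-touch pose, 15 mm out along the axis.

Request:
arm_command --moves '[[[2, -0.1, 0.1], 0], [[4, -0.1, 0.1], 0], [[5.5, -0.1, 0.1], 0], [[6.2, -0.1, 0.1], 0], [[6.2, -0.1, 0.1], 0], [[6.2, -0.1, 0.1], 0], [[6.2, -0.1, 0.1], 0]]'

```text
time: 10.35
ee_pos: [0.5282, -0.1555, 0.1797]
eef_rot: [-24.7, 89.9, -26.9]
force: [0.7, -0.1, -2.0]
grip_width: 0.302
```

```bash
cat > chk.py <<'E'
from h import *
x,R,o=pose(); n=np.array([-.453,.0174,.8913]); ring=np.array([.5724,-.1568,.1112])
g=x-R[:,0]*r.tcp_to_grasp; d=g-ring; al=d@n; off=R.T@(d-al*n)
print("t",o["time"],"ee",x,"axial gap mm",(al-.082)*1e3,"offset tool mm",off*1e3,"F",o["force"],"Fn",o["force"]@n,"T",o["wrist_torque"],o["grip_width"])
E
python3 chk.py
```

```text
t 10.35 ee [ 0.52816848 -0.15548785  0.17971134] axial gap mm 15.895112060178517 offset tool mm [-0.05693047 -0.37163247  0.09689579] F [ 0.6563086  -0.07931722 -2.04484554] Fn -2.1212587455760636 T [ 0.14245224 -0.12548187  0.04306911] 0.30186687461523815
```

Request:
arm_command --moves '[[[0.36, 0.02, 0.18], 0], [[0.71, 0.04, 0.36], 0], [[0.98, 0.04, 0.5], 0], [[1.07, 0.04, 0.54], 0], [[1.07, 0.04, 0.54], 0], [[1.07, 0.04, 0.54], 0], [[1.07, 0.04, 0.54], 0]]' --grip_force 8

```text
time: 11.05
ee_pos: [0.533, -0.1553, 0.1681]
eef_rot: [-41.3, 90.0, -43.4]
force: [-0.0, 0.2, -1.7]
grip_width: 0.305
```

```bash
python3 chk.py
```

```text
t 11.05 ee [ 0.53300773 -0.15529027  0.16813926] axial gap mm 3.37902204403627 offset tool mm [ 3.58923567e-01  3.63038038e-04 -7.19687620e-01] F [-0.04097956  0.21564835 -1.69248892] Fn -1.4861993464864083 T [ 0.13751682 -0.14996426  0.02200237] 0.3053434118465322
```

Request:
arm_command --moves '[[[0.09, 0, 0.08], 0], [[0.18, 0, 0.14], 0], [[0.27, 0, 0.18], 0], [[0.27, 0, 0.18], 0], [[0.27, 0, 0.18], 0]]'

```text
time: 11.55
ee_pos: [0.5348, -0.1553, 0.1655]
eef_rot: [-40.9, 90.0, -43.0]
force: [-0.9, 0.7, 0.7]
grip_width: 0.301
```

```bash
python3 chk.py
```

```text
t 11.55 ee [ 0.5348312  -0.15534245  0.1655073 ] axial gap mm 0.20682616990230773 offset tool mm [ 0.16355401  0.01908991 -0.33493361] F [-0.93559799  0.66588185  0.65667654] Fn 1.0207080353742775 T [ 0.13520343 -0.06299066  0.00149811] 0.3009203541873286
```

Contact is found, with the axial force up about 2.4 N. I press further while the grip is still soft enough for the rim to align.

Request:
arm_command --moves '[[[0.05, 0, 0.03], 0], [[0.09, 0, 0.05], 0], [[0.13, 0, 0.07], 0], [[0.13, 0, 0.07], 0], [[0.13, 0, 0.07], 0]]'

```text
time: 12.05
ee_pos: [0.5355, -0.1554, 0.1642]
eef_rot: [-38.2, 90.0, -40.4]
force: [-1.1, -0.6, 2.4]
grip_width: 0.303
```

```bash
python3 chk.py
python3 - <<'E'
from h import *
a=imaging.read_camera("side")[:,:,::-1].copy(); b=imaging.read_camera("scene")[:,:,::-1].copy()
p=proj(imaging.camera_params("side"),[.5724,-.1568,.1112]).astype(int); q=proj(imaging.camera_params("scene"),[.5724,-.1568,.1112]).astype(int)
c=lambda i,p,w,h:cv2.resize(i[p[1]-30:p[1]+30,p[0]-20:p[0]+20],(400,600),interpolation=cv2.INTER_CUBIC)
cv2.imwrite("pics/s3.png",np.hstack([c(a,p,0,0),c(b,q,0,0)]))
E
```

```text
t 12.05 ee [ 0.53554956 -0.15538131  0.16415639] axial gap mm -1.3231093907212914 offset tool mm [ 0.15083104  0.00779686 -0.30967983] F [-1.06898183 -0.62821186  2.42162543] Fn 2.6317126247305396 T [ 0.06583206 -0.02935908 -0.01595307] 0.3026099307286789
```

View pics/s3.png

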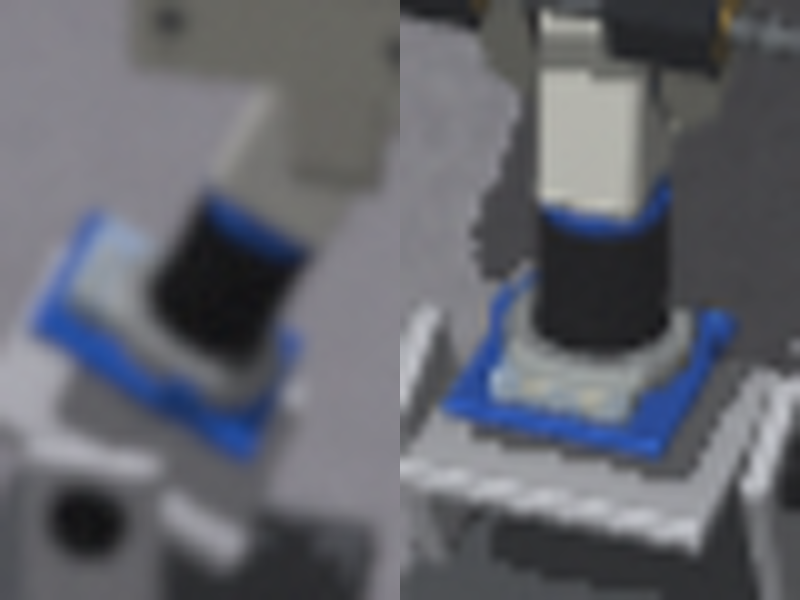

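The hood sits flush and central on the ring in both views, at about 4 N. I firm the grip, add 1.3 mm to reach about 5.3 N, and hold for over 2 s.

Request:
arm_command --moves '[[[0, 0, 0], 0], [[0.04, 0, 0.02], 0], [[0.08, 0, 0.04], 0], [[0.12, 0, 0.06], 0], [[0.12, 0, 0.06], 0], [[0.12, 0, 0.06], 0], [[0.12, 0, 0.06], 0], [[0.12, 0, 0.06], 0]]' --grip_force 20

```text
time: 12.95
ee_pos: [0.5362, -0.1554, 0.1629]
eef_rot: [-34.6, 90.0, -36.7]
force: [-0.9, -0.3, 3.7]
grip_width: 0.303
```

```bash
python3 chk.py
```

```text
t 12.95 ee [ 0.53615862 -0.15539488  0.16288092] axial gap mm -2.7365426403588438 offset tool mm [ 0.16652032  0.01637482 -0.34027336] F [-0.93900368 -0.30600068  3.68298774] Fn 3.7026912256369506 T [ 0.0487119  -0.12711202 -0.00694439] 0.30255105894184425
```

Request:
arm_command --moves '[[[0.04, 0, 0.02], 0], [[0.04, 0, 0.02], 0], [[0.04, 0, 0.02], 0], [[0.04, 0, 0.02], 0], [[0.04, 0, 0.02], 0], [[0.04, 0, 0.02], 0], [[0.04, 0, 0.02], 0], [[0.04, 0, 0.02], 0], [[0.04, 0, 0.02], 0], [[0.04, 0, 0.02], 0], [[0.04, 0, 0.02], 0], [[0.04, 0, 0.02], 0]]'

```text
time: 14.15
ee_pos: [0.5363, -0.1554, 0.1624]
eef_rot: [-52.9, 90.0, -55.0]
force: [-0.7, -0.3, 3.8]
grip_width: 0.302
```

Request:
arm_command --moves '[[[0, 0, 0], 0], [[0, 0, 0], 0], [[0, 0, 0], 0], [[0, 0, 0], 0], [[0, 0, 0], 0], [[0, 0, 0], 0], [[0, 0, 0], 0], [[0, 0, 0], 0], [[0, 0, 0], 0], [[0, 0, 0], 0], [[0, 0, 0], 0], [[0, 0, 0], 0]]'

```text
time: 15.35
ee_pos: [0.5363, -0.1554, 0.1624]
eef_rot: [-43.0, 90.0, -45.2]
force: [-0.2, -1.4, 5.9]
grip_width: 0.303
```

Request:
arm_command --moves '[[[0, 0, 0], 0], [[0, 0, 0], 0], [[0, 0, 0], 0], [[0, 0, 0], 0]]'

```text
time: 15.75
ee_pos: [0.5363, -0.1554, 0.1624]
eef_rot: [-49.0, 90.0, -51.2]
force: [-0.4, 0.1, 4.5]
grip_width: 0.303
```

```bash
python3 chk.py
```

```text
t 15.75 ee [ 0.53630425 -0.15537919  0.16243793] axial gap mm -3.1983294285480026 offset tool mm [ 0.1979613   0.03654462 -0.40189646] F [-0.43045171  0.0630726   4.54935272] Fn 4.2509301671629265 T [-0.00622969 -0.36900543 -0.04053277] 0.3026943642610406
```

Held 2.8 s at about 5 N. Now I retract along the axis and carry the wand back above the dock.

Request:
arm_command --moves '[[[-0.9, 0, -0.45], 0], [[-2.2, 0, -1.1], 0], [[-4.5, 0, -1.5], 0], [[-6.5, 1.5, -1.5], 0], [[-7.5, 5, -1], -1], [[-7.5, 9, 0], -2], [[-7.5, 13, 1], -3], [[-7.5, 17, 2], -4], [[-7.5, 21, 3], -5], [[-7.5, 25, 4], -6], [[-7, 29, 4.6], -6.8], [[-5, 31.7, 5], -6.8]]' --grip_force 25

```text
time: 16.95
ee_pos: [0.5987, 0.1622, 0.2145]
eef_rot: [10.4, 89.8, 15.1]
force: [-0.6, -0.0, -1.8]
grip_width: 0.306
```

Request:
arm_command --moves '[[[2, 0, 0], 0], [[4, 0, 0], 0], [[4.2, 0, 0], 0], [[4.2, 0, 0], 0], [[4.2, 0, 0], 0], [[4.2, 0, 0], 0]]'

```text
time: 17.55
ee_pos: [0.5988, 0.1593, 0.1719]
eef_rot: [1.7, 89.9, 6.3]
force: [0.4, -0.3, -0.5]
grip_width: 0.304
```

Run:
```python
from h import *
x,R,o=pose(); print(x,R.round(3),o["force"],o["grip_width"])
W=imaging.camera_params("wrist"); w=imaging.read_camera("wrist")[:,:,::-1]; 
a=imaging.read_camera("side")[:,:,::-1].copy(); b=imaging.read_camera("scene")[:,:,::-1].copy()
X=[.617,.16,.09]
p=proj(imaging.camera_params("side"),X).astype(int); q=proj(imaging.camera_params("scene"),X).astype(int)
c=lambda i,p:cv2.resize(i[p[1]-38:p[1]+37,p[0]-25:p[0]+25],(400,600),interpolation=cv2.INTER_CUBIC)
cv2.imwrite("pics/s4.png",np.hstack([c(a,p),c(b,q)])); print(p,q)
```

```text
[0.59876625 0.15932511 0.17188083] [[ 0.002 -0.08   0.997]
 [ 0.     0.997  0.08 ]
 [-1.     0.     0.002]] [ 0.35714307 -0.3412771  -0.5006943 ] 0.30389046329346037
[277 239] [374 221]
```

View pics/s4.png

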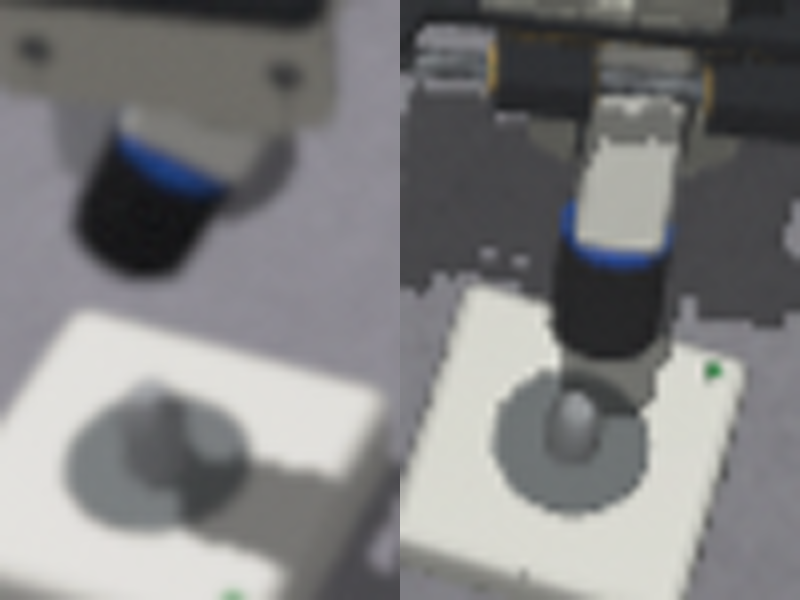

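The side view shows the post tip at about (270,249), agreeing with (0.637,0.160). The nose is about 2 mm too far in +y, so I correct that, lower the hood over the tip, and pivot upright with a soft grip.

Request:
arm_command --moves '[[[0, -0.23, 0], 0], [[2, -0.23, 0], 0], [[4, -0.23, 0], 0], [[5.2, -0.23, 0], 0], [[5.8, -0.23, 0], 0], [[6.2, -0.23, 0], 0], [[6.6, -0.23, 0], 0], [[6.6, -0.23, 0], 0], [[6.6, -0.23, 0], 0]]' --grip_force 15

```text
time: 18.6
ee_pos: [0.5987, 0.1573, 0.1049]
eef_rot: [-3.0, 89.9, 1.6]
force: [0.1, -0.1, -1.1]
grip_width: 0.305
```

```bash
python3 chk.py
python3 - <<'E'
from h import *
for c in("side","scene"): 
    imaging.read_camera(c); print(c,[(d["score"],d["box"]) for d in imaging.spot_in(c,"wand")], proj(imaging.camera_params(c),[.636,.16,.05]))
E
```

```text
t 18.6 ee [0.59869056 0.15728114 0.10491131] axial gap mm -77.28552671628651 offset tool mm [ -8.27540742 310.66973059  53.73171332] F [ 0.06927719 -0.09794957 -1.13686528] Fn -1.0463749110047278 T [ 0.13929146 -0.06472474  0.02472935] 0.30541688132224243
side [(0.64, [262.3, 240.1, 283.7, 257.9])] [270.65302302 251.53805113]
scene [(0.74, [362.7, 202.1, 382.3, 240.3])] [371.73206651 234.74371894]
```

Request:
arm_command --moves '[[[0, 0, 0], 0], [[-0.05, 0, 0.2], 0], [[-0.2, 0, 0.5], 0], [[-0.35, 0, 0.95], 0], [[-0.55, 0, 1.5], 0], [[-0.65, 0, 1.95], 0], [[-0.8, 0, 2.6], 0], [[-0.85, 0, 3.1], 0], [[-0.9, 0, 3.6], 0], [[-0.9, 0, 4.0], 0], [[-0.9, 0, 4.0], 0], [[-0.9, 0, 4.0], 0]]' --grip_force 8

```text
time: 20.0
ee_pos: [0.6388, 0.1605, 0.1136]
eef_rot: [-2.5, 89.9, 2.1]
force: [0.3, 0.7, -1.3]
grip_width: 0.301
```

```bash
python3 chk.py
python3 - <<'E'
from h import *
for c in("side","scene"): 
    imaging.read_camera(c); print(c,[(d["score"],d["box"]) for d in imaging.spot_in(c,"wand")], proj(imaging.camera_params(c),[.638,.16,.05]))
E
```

```text
t 20.0 ee [0.63880249 0.16049392 0.11359973] axial gap mm -87.65252983225484 offset tool mm [-26.13513409 311.19458334  89.29215997] F [ 0.28382153  0.71864162 -1.27321843] Fn -1.2508863761127111 T [ 0.09258968 -0.1463177  -0.01301772] 0.30066847483328324
side [(0.65, [255.5, 220.1, 277.0, 255.7])] [269.77271361 251.37994926]
scene [(0.76, [364.6, 218.0, 376.7, 240.2])] [371.62043241 235.43113576]
```

Request:
arm_command --moves '[[[0.3, 0, -0.1], 0], [[0.6, 0, -0.15], 0], [[0.9, 0, -0.2], 0], [[1.2, 0, -0.2], 0], [[1.4, 0, -0.2], 0], [[1.4, 0, -0.2], 0], [[1.4, 0, -0.2], 0]]' --grip_force 6

```text
time: 20.9
ee_pos: [0.6363, 0.1603, 0.0993]
eef_rot: [-71.0, 90.0, -66.3]
force: [-0.7, 0.4, -1.2]
grip_width: 0.303
```

Run:
```python
from h import *
x,R,o=pose(); print(x,o["force"],o["wrist_torque"],o["grip_width"])
X=[.637,.16,.08]; t=[]
for c in("side","scene"):
    p=proj(imaging.camera_params(c),X).astype(int); i=imaging.read_camera(c)[:,:,::-1]
    t.append(cv2.resize(i[p[1]-38:p[1]+37,p[0]-25:p[0]+25],(400,600),interpolation=cv2.INTER_CUBIC))
cv2.imwrite("pics/s5.png",np.hstack(t))
```

```text
[0.63632989 0.16029522 0.09934695] [-0.73240493  0.35274412 -1.17607093] [ 0.09492097 -0.14309436  0.01235903] 0.3029821579963685
```

Lowering onto the post without resistance. I go the last few millimetres until the rim touches the dock.

Request:
arm_command --moves '[[[0.2, 0, 0], 0], [[0.4, 0, 0], 0], [[0.55, 0, 0], 0], [[0.65, 0, 0], 0], [[0.7, 0, 0], 0], [[0.7, 0, 0], 0], [[0.7, 0, 0], 0]]'

```text
time: 21.7
ee_pos: [0.6376, 0.1604, 0.0941]
eef_rot: [0.4, 89.8, 5.0]
force: [0.4, -0.2, 5.8]
grip_width: 0.305
```

Request:
arm_command --moves '[[[0, 0, 0], 0], [[0, 0, 0], 0], [[0, 0, 0], 0], [[0, 0, 0], 0], [[0, 0, 0], 0]]' --claw 3.8 --grip_force 3

```text
time: 22.2
ee_pos: [0.6362, 0.1603, 0.0922]
eef_rot: [-162.4, 90.0, -157.8]
force: [-1.4, -0.0, 0.6]
grip_width: 0.415
```

Request:
arm_command --moves '[[[0, 0, 0], 0], [[0, 0, 0], 0], [[0, 0, 0], 0], [[0, 0, 0], 0], [[0, 0, 0], 0], [[0, 0, 0], 0], [[0, 0, 0], 0]]' --claw 8

```text
time: 22.9
ee_pos: [0.6363, 0.1603, 0.0924]
eef_rot: [-74.9, 90.0, -70.2]
force: [-0.4, -0.7, 0.0]
grip_width: 0.867
```

Run:
```python
from h import *
x,R,o=pose(); print(x,o["force"],o["wrist_torque"],o["grip_width"])
for c in("side","scene"): 
    imaging.read_camera(c); print(c,[(d["score"],d["box"]) for d in imaging.spot_in(c,"wand")])
```

```text
[0.63628063 0.16030148 0.09239102] [-0.41559638 -0.67607809  0.04622706] [ 0.07167933 -0.14805072  0.06872516] 0.8668842810838131
side [(0.69, [260.8, 210.6, 275.6, 262.5])]
scene [(0.57, [366.7, 220.1, 378.6, 242.4])]
```

Released. I rise straight up and clear, then take the last look.

Request:
arm_command --moves '[[[-1, 0, 0], 0], [[-3, 0, 0], 0], [[-6, 0, 0], 0], [[-10, 0, 0], 0], [[-14, 0, 0], 0], [[-17, 0, -3], 0], [[-17, -2, -8], 0], [[-17, -5, -12], 0], [[-17, -5, -12], 0], [[-17, -5, -12], 0], [[-17, -5, -12], 0]]'

```text
time: 24.2
ee_pos: [0.5218, 0.101, 0.2633]
eef_rot: [2.8, 89.9, 7.4]
force: [-0.2, 0.2, 0.3]
grip_width: 0.872
```

Run:
```python
from h import *
x,R,o=pose(); print(x,o["force"],o["time"])
X=[.637,.16,.08]; t=[]
for c in("side","scene"):
    P=imaging.camera_params(c); p=proj(P,X).astype(int); i=imaging.read_camera(c)[:,:,::-1]
    print(c,[[(round(d["score"],2),d["box"]) for d in imaging.spot_in(c,n)[:1]] for n in("wand","canister","cup","tweezer","gauge")])
    f=cv2.resize(i[p[1]-38:p[1]+37,p[0]-25:p[0]+25],(400,600),interpolation=cv2.INTER_CUBIC)
    for X2 in([.637,.16,.148],[.637,.16,.03]):
        q=((proj(P,X2)-p+[25,38])*8+4).astype(int); cv2.drawMarker(f,tuple(int(v) for v in q),(0,0,255),0,12,1)
    t.append(f)
cv2.imwrite("pics/s6.png",np.hstack(t))
```

```text
[0.52180222 0.10103246 0.26334834] [-0.18525452  0.23681721  0.25569034] 24.2
side [[(0.87, [258.0, 211.1, 278.3, 263.4])], [(0.63, [255.2, 184.3, 285.3, 221.9])], [(0.71, [377.1, 214.7, 401.8, 247.5])], [], [(0.81, [295.4, 354.0, 315.5, 383.5])]]
scene [[(0.79, [363.2, 212.6, 382.1, 245.4])], [(0.62, [296.0, 230.3, 318.9, 260.1])], [(0.6, [317.9, 137.4, 339.2, 167.3])], [(0.62, [186.3, 147.7, 211.0, 167.5])], []]
```

View pics/s6.png

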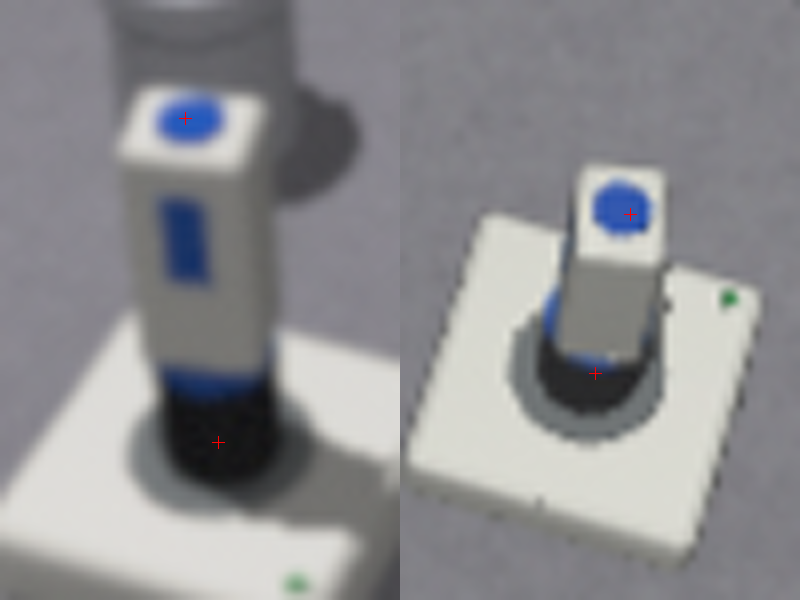

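The wand stands upright and fully down. Its top disc is within about 1 px of the seated position in both views, and the other objects found are where they started.

```bash
python3 -c "
from bench import r
print(r.hand_in())"
```

```text
the job is handed in; nothing more can be done
None
```

I pressed the wand's hood onto the generator ring and returned it to its dock, and I handed the job in at about 24 s. `hand_in` gives no verdict.

**How it was done:** The gripper can only point straight down. So I took the wand with the post tip still inside the hood and pivoted it about 27° between the pads, to match the generator's measured tilt of 0.47 rad. After the press I pivoted it upright on the post again, lowered it and let go.

**Press:** I found the generator face by touch and pressed about 3 mm in along the aim axis. I held it there for 2.8 s. The force averaged about 5 N, with single readings of about 5 to 7 N once the wand's weight is added back. Both cameras showed the hood flush and central on the ring while pressing. The tilt is only known to about ±1.5°.

**Last checks:**
- **Wand:** it stands upright on the post. The top disc is within about 1 px of the fully seated position in both views, and the rim touched the dock with about 7 N before I released it.
- **Robot:** it is clear of everything, with wrist force near zero.
- **Other items:** the canister and cup were found at their starting places within a few pixels, and so was the tweezer in the one view where it was detected. The gauge block was not detected in the final scene view. In the side view it was found at a place I have no starting position to compare with, because the earlier detection there was wrong. The arm never went near it.
- **Early miss:** I gripped the wand about 2 mm too far to one side, which pressed lightly (about 2.6 N) on the post during the first pivot. I corrected this before putting it back.

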